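Slide a thin panel home in a squaring jig

ROBOT

A 6-joint arm with a two-finger parallel gripper is mounted at the origin on the work surface; the furniture and walls round the work are solid. World frame = base frame: x ahead of the robot, y to its left, z up, the work surface at z = 0. Lengths are in m, angles in rad, forces in N, time in s.
With the tool pointing down it reaches from about 0.375 to 0.925 m from the base axis. Payload 5.7 kg.
Tool frame: the origin (TCP) lies at the very end of the fingers, on their centre line; the grasp point (between the pads) lies 19 mm behind it; z points along the fingers, y is the line along which they close (so a half turn about z gives the same grasp; the last joint's range is limited). The gripper opens to 88 mm and grips with 3 to 60 N. Pads are 20 mm wide; open, the fingers measure 115 mm over their backs; the gripper's body (75 mm by 178 mm) begins 61 mm behind the grasp point.
Start: joints at [1.134, 0.359, 1.51, -0, 1.272, -0.115], TCP at [0.19, 0.569, 0.223] pointing down, gripper open.
Joint ranges: [-2.97, 2.97], [-1.01, 2.36], [0.21, 2.38], [-0.96, 4.11], [0.2, 2.71], [-2.98, 2.98]. Speed limits (rad/s): [2.39, 2.39, 3.14, 3.14, 3.14, 3.14].

INTERFACE

Orientations are given as a unit quaternion [w, x, y, z].
In Python, from rig import robot gives the robot as it stands.
- The arm moves only by the tool apply_moves, never from a script. Its argument "commands" is a list of rows, each a list of 3 entries, a list of its own where there are three numbers: the shift along the tool's x, y, z in m, then the turn about the tool's z in degrees, then the gripper's target within -1 to 1 (fully open at 1, half-way at 0, shut at -1). A call has exactly 5 rows; each row shifts and turns the commanded pose from where the row before left it, along the tool's axes as they then stand; what a row does not reach is not made up. A row lasts 1/12 s, in which the tool goes at most 41.7 mm and 7.16 degrees, less where a joint would pass 70% of its speed; a pose out of reach is approached as far as the arm can. A call with a gripper value outside its range is refused whole. The fingers move at their own pace and stop on an object; the grip force is fixed at half the most. Time passes only in rows, so rows that do not move let the fingers close, or fill a call up. It gives the time, the measured TCP pose, the force, the opening and the grip force at its end, in the units of the state.
- robot.observe(): the state, without advancing time (a new reading comes with each control period).
- robot.grab_frame(name): name is "scene" or "top" or "wrist"; returns a dict with "img" (400x640x3 uint8, red, green, blue), "fx", "fy", "cx", "cy" (pixels), "R" (3x3) and "t" (3): a world point X has camera coordinates R X + t. Camera axes: x right, y down, z forward; pixel columns grow to the right and rows downward; lengths in m; the calibration is good to about 2 mm. A picture is of the moment at which its call begins. There is no depth.
- robot.job_done(): hands the job in; it is judged then, once.
Trained networks look in a picture, given as the dict that the camera call returned (one of the last four; its "shot" number tells which), for a name from the list of things; names that differ only in an ending like _2 or _b are one class to them, and where a whole thing is asked for, a point or a joint stands for the part that bears it (a point fixed in the world has none). Each returns a list of dicts, best first, with "conf" (0 to 1); they miss things now and then, are a little off and sometimes report something else, mostly with a low value. They report only what shows in the picture. A call takes as long as a camera call.
- robot.masks_of(picture, label): "region" (400x640 bool, what is visible of it) and "rect" ([left, top, right, bottom] in pixels, round what is visible of it).
- robot.tip_of(picture, label): "pixel" ([column, row] in pixels: a listed point, or the origin of a listed thing).
The state is a dict: "t": time; "joints": joint angles; "qd": joint speeds; "joint_torque": joint torques, N m; "ee_pos": TCP position; "eef_rot": TCP orientation; "ft_force": force on the tool from outside, world axes, zero at the start; "wrist_torque": the same for the moment, N m; "opening": opening from 0.0 (shut) to 1.0 (fully open); "gripper_force": force on a finger pad.
Only numpy, scipy, OpenCV 4.12 (cv2) and the standard library are available. Lean on these libraries where they do the work, as an engineer would, in place of code of your own. Each camera call takes 0.05 s, during which the arm holds its last target. There are 200 camera calls.

TASK

Square up the thin cork-faced plywood panel in the wooden jig for gluing: with closed fingertips pressed lightly on its top, slide it flat over the bed, first until its far long edge lies flush along the jig's long fence, then along the fence, under the steel keeper, until it butts against the end stop, and push it firmly home there with about 8 N; then let go and leave it there. Never press or push on the panel with more than 25 N in all, nor lift it or push it by its edges, and leave the tools round the jig where they are.

Things in the scene. Friction and masses are not known exactly. Their poses are not given: they have to be found in the camera images.
- panel: The loose thin panel, plywood with a cork upper face, 95 mm (its x) by 140 mm (its y) and 5 mm thick, 40 to 85 g, lying flat on the jig's bed. Origin: centre of its underside; z up. It starts turned up to 0.2 rad against the jig; its far (+x) long edge is the one to go along the fence. It slides on the bed with friction 0.2 to 0.3; the cork grips the fingertips with 0.7 or more.
- panel_top (a point): Centre of the panel's upper face, the place to press on.
- jig: The fixed wooden squaring jig with a waxed flat rigid bed, 215 mm (jig x, -115 to +100) by 320 mm (jig y, -160 to +160); the bed's top is 25 mm above this origin. Jig x points to the long fence, away from the robot give or take its yaw; jig y along the fence to the robot's left. It is shimmed on the saw table, so its height differs by up to 20 mm from job to job.
- keeper: The jig's flat steel keeper plate, 6 mm thick, that roofs the right end (-y) of the bed: x from -33 to +73 mm, y from -152 to -110.5 mm, underside 9 mm above the bed. It reaches 14.5 mm over the seated panel. Origin and axes as the jig's.
- long_fence: The jig's wooden long fence, 18 mm high above the bed, running the whole 320 mm along jig y. Its origin lies on the bed top at the middle of the jig (above the jig's origin); the fence's straight inner face is at x = +75 mm in this frame.
- end_stop: The jig's wooden end stop at the right end (-y) of the bed, 9 mm high, below the keeper, from x = -33 to +72 mm. Its origin lies on the bed top at the middle of the jig; the stop's inner face is at y = -125 mm in this frame.
- panel_home (a point): Point on the bed top where the centre of the panel's underside lies when the panel touches both the long fence and the end stop (jig x = 27.5, y = -55 mm). Axes as the jig's.
- paint_tin: Small tin of stain with a blue band, 75 mm across, 76 mm high, standing beside the jig, to be left alone. Origin: centre of its underside.
- try_square: Try square lying flat, 130 x 178 x 25 mm, to be left alone. Origin: centre of its underside.
- whetstone: Small dark oil stone, 62 x 26 x 16 mm, to be left alone. Origin: centre of its underside.

How it is judged:
On the way, in this order (a step that is already met when the one before it is completed fails the run):
1. the panel's far long edge lies flush along the long fence (gap under 2.5 mm, within 0.03 rad), before it is at the end stop (still 10 mm or more away) (x of panel in the frame of panel_home above -0.0025 m and angle between the y axis of panel and the y axis of long_fence, either way round below 0.03 rad and y of panel in the frame of panel_home above 0.01 m), for 0.1 s.
2. the panel is pushed against the end stop with at least 4 N under the fingertips (contact force between panel and end_stop above 4 N and contact force between the fingers and panel above 0.5 N), for 0.15 s.
At the end, for the whole second after the job is handed in: The panel lies flat and at rest on the bed, with a gap under 2.5 mm to the long fence and under 2.5 mm to the end stop, parallel to the fence within 0.03 rad, and released (x of panel in the frame of panel_home above -0.0025 m and y of panel in the frame of panel_home below 0.0025 m and angle between the y axis of panel and the y axis of long_fence, either way round below 0.03 rad and distance between panel and panel_home below 0.005 m and linear speed of panel below 0.01 m/s); the robot touches nothing.
It fails at once if the fingers bearing on the panel with more than 30 N in all (contact force between the fingers and panel above 30 N).
It fails at once if the panel lifted off the bed or tipped (z of panel in the frame of panel_home above 0.008 m or z of panel in the frame of panel_home below -0.006 m or angle between panel's own z axis and vertical above 0.12 rad).
It fails at once if the panel touched with the fingers beside it instead of on its top (contact force between the fingers and panel above 0.5 N and (x of the grasp point in the frame of panel above 0.0475 m or x of the grasp point in the frame of panel below -0.0475 m or y of the grasp point in the frame of panel above 0.07 m or y of the grasp point in the frame of panel below -0.07 m)).
It fails at once if a tool beside the jig moved by more than 15 mm (distance of any of paint_tin, try_square, whetstone from where it was at the start of the episode above 0.015 m).
It also fails if it takes over 69 s, if anything falls off the work surface, if the arm or the gripper's body presses on something with over 40 N, if the wrist force passes 120 N, or if a joint passes its speed limit or range.

## Working session

There is one attempt and no reset: what is moved stays moved. The work goes in short steps, Python scripts to look and compute and a tool call to move; the robot and the scene stay as the last step left them, time stands still between calls to the robot, and variables do not carry over. Pictures are saved under pics/ and viewed, at most 10 in all, crops included, and the job is handed in when it is done.

Besides the shell and the picture viewer there is one more tool, called as name(argument=value, ...) on one line, values as JSON. apply_moves: Moves the arm, as the interface text tells. Its arguments: {"type":"object","properties":{"commands":{"type":"array"}},"required":["commands"]}

```bash
ls; mkdir -p pics; python3 - <<'E'
from rig import robot
import cv2,pickle
s=robot.observe();print({k:s[k] for k in('t','ee_pos','eef_rot','ft_force','opening')})
P={}
for n in('top','scene'):
    f=robot.grab_frame(n);P[n]=f
    cv2.imwrite(f'pics/{n}0.png',f['img'][:,:,::-1])
    print(n,f['fx'],f['cx'],f['cy'],f['R'],f['t'])
    for l in('panel','panel_top','jig','keeper','long_fence','end_stop','panel_home','paint_tin','try_square','whetstone'):
        m=robot.masks_of(f,l)[:1];t=robot.tip_of(f,l)[:1]
        print(l,[(round(a['conf'],2),a['rect'],a['region'].sum()) for a in m],[(round(a['conf'],2),a['pixel']) for a in t])
E
```

```text
pics
{'t': 0.0, 'ee_pos': array([0.18947195, 0.56858177, 0.22182688]), 'eef_rot': array([-2.54817851e-04,  1.60197677e-01,  9.87084531e-01, -8.76329547e-04]), 'ft_force': array([-0.15919951, -0.46732121, -0.0231308 ]), 'opening': 0.9984292650955839}
top 501.6386175674606 327.2656550682434 193.58458376432048 [[ 0.00384764 -0.99997866 -0.00527947]
 [-0.97278003 -0.00251962 -0.23171678]
 [ 0.23169853  0.00602732 -0.97276897]] [-0.15355115  0.46537547  0.86748225]
panel [(0.86, [182.9, 108.6, 267.4, 174.0], np.int64(3443))] [(0.58, [224.2, 141.0])]
panel_top [(0.58, [182.0, 107.8, 269.8, 175.7], np.int64(3557))] [(0.57, [222.8, 136.5])]
jig [(0.78, [159.6, 74.6, 349.6, 227.7], np.int64(15523))] [(0.84, [258.2, 149.2])]
keeper [] []
long_fence [(0.67, [184.6, 74.3, 351.2, 125.8], np.int64(2528))] []
end_stop [] []
panel_home [(0.69, [157.8, 74.8, 350.1, 227.4], np.int64(15783))] [(0.63, [286.9, 139.1])]
paint_tin [(0.96, [390.2, 256.6, 437.2, 304.4], np.int64(1620))] [(0.66, [410.7, 283.2])]
try_square [(0.65, [406.4, 100.3, 476.5, 187.7], np.int64(2139))] [(0.73, [435.9, 141.4])]
whetsto
[... 414 characters left out ...]
int64(952))] [(0.61, [316.2, 143.9])]
jig [(0.7, [271.8, 120.1, 388.7, 219.6], np.int64(6030))] [(0.83, [327.1, 168.1])]
keeper [(0.98, [335.6, 173.0, 375.7, 191.0], np.int64(438))] []
long_fence [(0.88, [327.0, 118.2, 389.9, 185.2], np.int64(855))] [(0.58, [344.2, 170.0])]
end_stop [(0.61, [342.8, 186.2, 377.3, 196.3], np.int64(89))] []
panel_home [(0.94, [267.1, 120.7, 387.8, 219.2], np.int64(6051))] [(0.96, [345.2, 169.2])]
paint_tin [(0.92, [305.9, 246.9, 338.6, 292.5], np.int64(1517))] [(0.97, [322.2, 281.6])]
try_square [(0.59, [382.5, 209.8, 442.2, 266.7], np.int64(1327))] [(0.58, [425.7, 240.4])]
whetstone [(0.61, [356.5, 255.8, 385.5, 271.4], np.int64(271))] [(0.56, [368.7, 264.4])]
```

```bash
python3 - <<'E'
import cv2
a=cv2.imread('pics/top0.png')[55:315,140:490];cv2.imwrite('pics/topc.png',cv2.resize(a,None,fx=2.2,fy=2.2,interpolation=cv2.INTER_CUBIC))
a=cv2.imread('pics/scene0.png')[100:310,250:460];cv2.imwrite('pics/scenec.png',cv2.resize(a,None,fx=2.8,fy=2.8,interpolation=cv2.INTER_CUBIC))
E
```

```text
(no output)
```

View pics/topc.png

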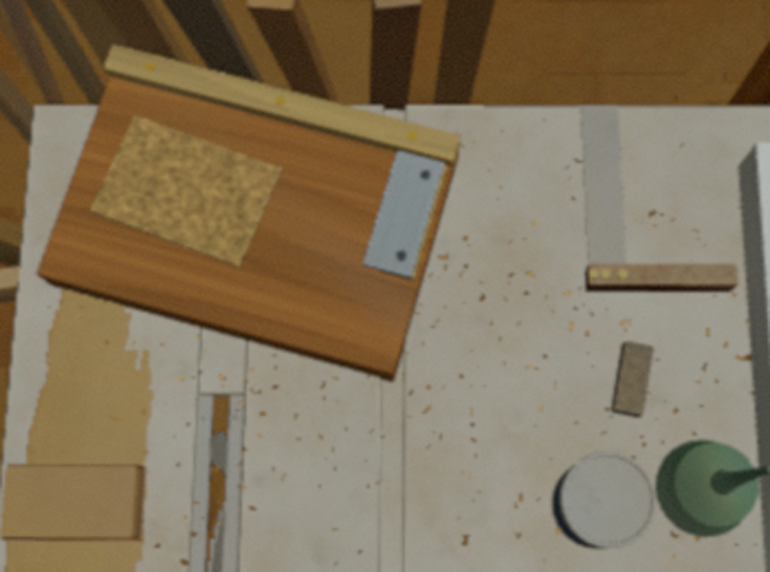

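View pics/scenec.png

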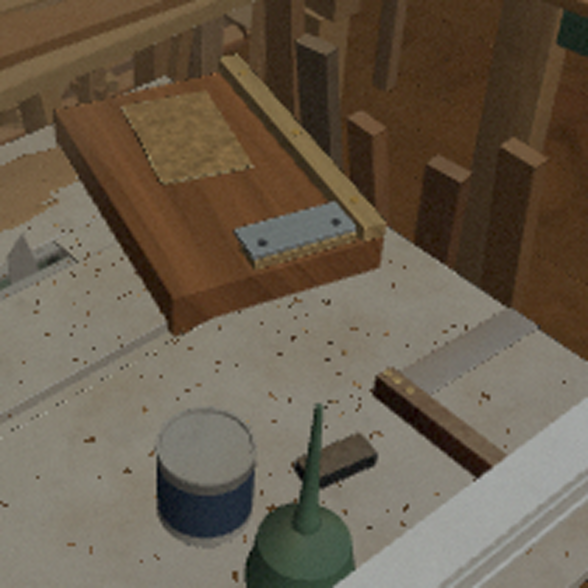

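Top crop: the panel is at corners (133,115), (281,168), (240,265), (91,210) on the bed. The fence is along the far side, and the keeper is at the right end (364,265)–(447,163). The scene crop agrees: tools are to the right of the jig and the path is clear. Next I fit the jig pose from both views.

```bash
cat > h.py <<'E'
import numpy as np,cv2
from scipy.optimize import least_squares
def proj(f,X):
    c=np.atleast_2d(X)@np.array(f['R']).T+f['t'];return np.c_[f['fx']*c[:,0]/c[:,2]+f['cx'],f['fy']*c[:,1]/c[:,2]+f['cy']]
def ray(f,p,z):
    R=np.array(f['R']);C=-R.T@f['t'];d=R.T@np.array([(p[0]-f['cx'])/f['fx'],(p[1]-f['cy'])/f['fy'],1]);return C+d*(z-C[2])/d[2]
def T(q,P):
    c,s=np.cos(q[3]),np.sin(q[3]);P=np.atleast_2d(P).astype(float)
    return np.c_[q[0]+c*P[:,0]-s*P[:,1],q[1]+s*P[:,0]+c*P[:,1],q[2]+P[:,2]]
def quad(m):
    c=max(cv2.findContours(m.astype(np.uint8),0,1)[0],key=cv2.contourArea)
    return cv2.boxPoints(cv2.minAreaRect(c))
E
python3 - <<'E'
from h import *
from rig import robot
ft=robot.grab_frame('top');fs=robot.grab_frame('scene')
mm=1e-3
tp=[((-115,160,25),(40,272)),((-115,-160,25),(393,374)),((75,160,43),(106,71)),((75,-160,43),(456,160)),((-33,-110.5,40),(364,265)),((73,-110.5,40),(398,152)),((-33,-152,40),(413,277))]
sp=[((-33,-110.5,40),(236,230)),((73,-110.5,40),(345,203)),((-33,-152,40),(250,260)),((-115,-160,25),(172,300)),((-115,160,25),(55,110)),((100,-160,25),(381,236))]
A=np.array([a for a,_ in tp])*mm;a=np.array([b for _,b in tp])/2.2+[140,55]
B=np.array([a for a,_ in sp])*mm;b=np.array([c for _,c in sp])/2.8+[250,100]
r=lambda q:np.r_[(proj(ft,T(q,A))-a).ravel(),(proj(fs,T(q,B))-b).ravel()]
s=least_squares(r,[.6,.15,.02,-.25],loss='soft_l1');q=s.x
print(q.round(4));print(r(q).reshape(-1,2).round(1).tolist())
pc=np.array([(133,115),(281,168),(240,265),(91,210)])/2.2+[140,55]
mc=quad(robot.masks_of(ft,'panel')[0]['region'])
for c in(pc,mc):
    W=np.array([ray(ft,p,q[2]+.03) for p in c]);print(W.round(4).tolist(),W.mean(0).round(4))
    d=W[:,:2]-q[:2];cc,ss=np.cos(q[3]),np.sin(q[3]);L=np.c_[cc*d[:,0]+ss*d[:,1],-ss*d[:,0]+cc*d[:,1]];print('jig',L.round(4).tolist(),L.mean(0).round(4),np.linalg.norm(W-np.roll(W,1,0),axis=1).round(4))
np.save('q.npy',q)
print('TCP jig home', T(q,[[.0275,-.055,.025]]).round(4))
E
```

```text
[ 0.5651 -0.0144  0.0078 -0.2763]
[[-1.0, 0.6], [0.4, 0.2], [0.2, -1.1], [-0.4, 1.0], [0.3, -0.6], [0.7, -0.5], [-0.6, -0.1], [-0.8, 0.3], [-3.3, -0.0], [1.2, -0.7], [0.1, 0.1], [-0.3, 0.2], [1.6, 1.1]]
[[0.6425, 0.0965, 0.0378], [0.5929, -0.0366, 0.0378], [0.5046, -0.0041, 0.0378], [0.5539, 0.1275, 0.0378]] [0.5735 0.0458 0.0378]
jig [[0.0443, 0.1278], [0.0328, -0.0138], [-0.061, -0.0066], [-0.0495, 0.1335]] [-0.0083  0.0602] [0.0939 0.142  0.0941 0.1406]
[[0.5543, 0.1295, 0.0378], [0.649, 0.1017, 0.0378], [0.594, -0.0363, 0.0378], [0.5018, -0.0059, 0.0378]] [0.5748 0.0472 0.0378]
jig [[-0.0496, 0.1355], [0.0491, 0.1345], [0.0338, -0.0132], [-0.0632, -0.0091]] [-0.0075  0.0619] [0.1452 0.0986 0.1486 0.0971]
TCP jig home [[ 0.5765 -0.0748  0.0328]]
```

apply_moves(commands=[[[-0.0265, -0.0187, 0], 0, -1], [[-0.0265, -0.0187, 0], 0, -1], [[-0.0265, -0.0187, 0], 0, -1], [[-0.0265, -0.0187, 0], 0, -1], [[-0.0265, -0.0187, 0], 0, -1]])

```text
t: 2.67
ee_pos: [0.2865, 0.4374, 0.2227]
eef_rot: [0.0, 0.16, 0.987, 0.0]
ft_force: [0.3, -0.8, 0.2]
opening: 0.661
gripper_force: 0.0
```

apply_moves(commands=[[[-0.0265, -0.0187, 0], 0, -1], [[-0.0265, -0.0187, 0], 0, -1], [[-0.0265, -0.0187, 0], 0, -1], [[-0.0265, -0.0187, 0], 0, -1], [[-0.0265, -0.0187, 0], 0, -1]])

```text
t: 3.08
ee_pos: [0.3828, 0.3066, 0.2228]
eef_rot: [0.0, 0.16, 0.987, 0.0]
ft_force: [0.3, 0.6, -0.9]
opening: 0.284
gripper_force: 0.0
```

apply_moves(commands=[[[-0.0265, -0.0187, 0], 0, -1], [[-0.0265, -0.0187, 0], 0, -1], [[-0.0265, -0.0187, 0], 0, -1], [[-0.0265, -0.0187, 0], 0, -1], [[-0.0265, -0.0187, 0], 0, -1]])

```text
t: 3.5
ee_pos: [0.4789, 0.1759, 0.2228]
eef_rot: [0.0, 0.16, 0.987, 0.0]
ft_force: [0.5, 0.5, 0.5]
opening: 0.003
gripper_force: 0.0
```

apply_moves(commands=[[[-0.0265, -0.0187, 0], 0, -1], [[-0.0265, -0.0187, 0], 0, -1], [[-0.0265, -0.0187, 0], 0, -1], [[-0.0265, -0.0187, 0], 0, -1], [[-0.0265, -0.0187, 0], 0, -1]])

```text
t: 3.92
ee_pos: [0.5751, 0.0453, 0.2228]
eef_rot: [0.0, 0.16, 0.987, 0.0]
ft_force: [-0.4, 0.0, 0.3]
opening: 0.007
gripper_force: 0.0
```

```bash
cat > look.py <<'E'
from h import *
from rig import robot
import sys
q=np.load('q.npy');o=robot.observe();print('t',o['t'],'pos',o['ee_pos'].round(4),'rot',o['eef_rot'].round(4),'f',o['ft_force'].round(2))
f=robot.grab_frame(sys.argv[1]);
m=robot.masks_of(f,'panel')
if m:
    m=m[0];c=max(cv2.findContours(m['region'].astype(np.uint8),0,1)[0],key=cv2.contourArea)[:,0]
    W=np.array([ray(f,p,q[2]+.03) for p in c]);(cx,cy),sz,an=cv2.minAreaRect((W[:,:2]*1000).astype(np.float32));print(m['conf'],m['rect'],'centre',cx,cy,sz,an,'jig deg',np.degrees(q[3]))
if len(sys.argv)>2: cv2.imwrite('pics/'+sys.argv[2],f['img'][:,:,::-1])
E
python3 look.py top; python3 look.py wrist w1.png
```

```text
t 3.9167 pos [0.5751 0.0453 0.2228] rot [1.000e-04 1.603e-01 9.871e-01 0.000e+00] f [-0.38  0.03  0.28]
0.7 [182.1, 109.3, 266.4, 174.0] centre 574.5206909179688 46.57719421386719 (145.2337188720703, 98.56585693359375) 69.19485473632812 jig deg -15.83049886237438
t 4.0167 pos [0.5775 0.0429 0.2228] rot [ 1.500e-03  1.620e-01  9.868e-01 -6.000e-04] f [-0.76  0.17 -0.02]
0.91 [245.9, 123.3, 394.2, 219.8] centre 573.794189453125 45.63288879394531 (142.48040771484375, 96.27449798583984) 69.20449829101562 jig deg -15.83049886237438
```

View pics/w1.png

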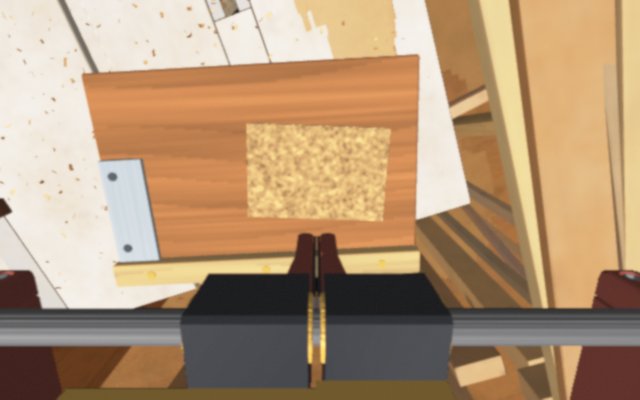

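Wrist view: the closed fingers are over the panel. The keeper's corners are (101,161), (141,158) and (160,262), the bed's near corners (83,74) and (418,55), and the panel spans (247,123)–(390,220). I'll refit the jig with these points.

```bash
python3 - <<'E'
from h import *
from rig import robot
ft=robot.grab_frame('top');fs=robot.grab_frame('scene');fw=robot.grab_frame('wrist')
mm=1e-3
tp=[((-115,160,25),(40,272)),((-115,-160,25),(393,374)),((75,160,43),(106,71)),((75,-160,43),(456,160)),((-33,-110.5,40),(364,265)),((73,-110.5,40),(398,152)),((-33,-152,40),(413,277))]
sp=[((-33,-110.5,40),(236,230)),((-33,-152,40),(250,260)),((-115,-160,25),(172,300)),((-115,160,25),(55,110)),((100,-160,25),(381,236))]
wp=[((-115,-160,25),(83,74)),((-115,160,25),(418,55)),((-33,-152,40),(101,161)),((-33,-110.5,40),(141,158)),((73,-110.5,40),(160,262)),((75,160,43),(419,249))]
D=[(ft,tp,2.2,[140,55]),(fs,sp,2.8,[250,100]),(fw,wp,1,[0,0])]
def r(q,D=D): return np.concatenate([(proj(f,T(q,np.array([x for x,_ in p])*mm))-(np.array([y for _,y in p])/k+o)).ravel() for f,p,k,o in D])
for d in(D,D[2:],D[:1]):
    s=least_squares(r,[.6,.15,.02,-.25],loss='soft_l1',kwargs={'D':d});print(s.x.round(4),r(s.x,d).reshape(-1,2).round(1).tolist())
q=least_squares(r,[.6,.15,.02,-.25],loss='soft_l1').x;np.save('q.npy',q)
m=cv2.boxPoints
for f in(ft,fw):
    W=np.array([ray(f,p,q[2]+.03) for p in max(cv2.findContours(robot.masks_of(f,'panel')[0]['region'].astype(np.uint8),0,1)[0],key=cv2.contourArea)[:,0]])
    (x,y),sz,an=cv2.minAreaRect((W[:,:2]*1000).astype(np.float32));d=np.array([x,y])/1000-q[:2];c,s_=np.cos(q[3]),np.sin(q[3])
    print((x,y),sz,an-90-np.degrees(q[3]),'jig',c*d[0]+s_*d[1],-s_*d[0]+c*d[1])
print('bed z',q[2]+.025,'home',T(q,[[.0275,-.055,.025]]).round(4),robot.observe()['ee_pos'])
E
```

```text
[ 0.5623 -0.0105  0.0076 -0.2672] [[-2.8, 3.0], [-0.9, 1.1], [-2.4, 0.9], [-2.6, 1.7], [-1.5, 0.5], [-1.5, 0.3], [-2.3, 0.7], [-2.2, 0.0], [-0.1, -1.0], [-1.1, -0.1], [-2.2, 0.4], [0.0, 0.5], [-1.2, 3.4], [-1.8, 2.6], [-1.5, 3.1], [0.5, 3.8], [0.4, -1.0], [-1.8, 1.9]]
[ 0.5602 -0.0085  0.0082 -0.2697] [[-0.6, -0.1], [0.3, -0.1], [-1.0, 0.2], [1.1, 0.9], [0.8, -3.2], [-0.4, 0.2]]
[ 0.5659 -0.014   0.0041 -0.2747] [[-0.4, 0.9], [0.4, -0.1], [0.5, -0.5], [-0.7, 1.2], [0.3, -0.5], [0.5, -0.3], [-0.7, -0.1]]
(574.0211181640625, 46.48736572265625) (144.55545043945312, 97.24623107910156) -5.543283889195015 jig -0.0037039984203687103 0.05809991490387381
(573.7387084960938, 45.12600326538086) (143.53269958496094, 98.20697784423828) -5.510218093296578 jig -0.0036169754651882435 0.0567122946510983
bed z 0.0325518488171154 home [[ 0.5743 -0.0708  0.0326]] [0.57348101 0.04783948 0.22274576]
```

apply_moves(commands=[[[0, 0, 0.033], 1, -1], [[0, 0, 0.034], 1.4, -1], [[0, 0, 0.034], 0, -1], [[0, 0, 0.034], 0, -1], [[0, 0, 0.02], 0, -1]])

```text
t: 4.78
ee_pos: [0.5719, 0.0477, 0.0648]
eef_rot: [-0.002, 0.18, 0.984, -0.0]
ft_force: [-0.7, 0.2, -0.1]
opening: 0.01
gripper_force: 0.0
```

apply_moves(commands=[[[0, 0, 0.003], 0, -1], [[0, 0, 0.002], 0, -1], [[0, 0, 0.002], 0, -1], [[0, 0, 0.002], 0, -1], [[0, 0, 0], 0, -1]])

```text
t: 5.2
ee_pos: [0.5754, 0.0468, 0.06]
eef_rot: [0.001, 0.181, 0.984, 0.0]
ft_force: [-0.0, -0.9, -0.7]
opening: 0.009
gripper_force: 0.0
```

apply_moves(commands=[[[0, 0, 0.003], 0, -1], [[0, 0, 0.003], 0, -1], [[0, 0, 0.003], 0, -1], [[0, 0, 0.001], 0, -1], [[0, 0, 0], 0, -1]])

```text
t: 5.62
ee_pos: [0.574, 0.0467, 0.0483]
eef_rot: [-0.0, 0.181, 0.984, -0.0]
ft_force: [-0.7, -0.5, -0.1]
opening: 0.004
gripper_force: 0.0
```

apply_moves(commands=[[[0, 0, 0.001], 0, -1], [[0, 0, 0.001], 0, -1], [[0, 0, 0.001], 0, -1], [[0, 0, 0.001], 0, -1], [[0, 0, 0], 0, -1]])

```text
t: 6.03
ee_pos: [0.5742, 0.0467, 0.0445]
eef_rot: [-0.0, 0.181, 0.984, -0.0]
ft_force: [0.6, 0.1, 0.0]
opening: 0.005
gripper_force: 0.0
```

apply_moves(commands=[[[0, 0, 0.0005], 0, -1], [[0, 0, 0.0005], 0, -1], [[0, 0, 0.0005], 0, -1], [[0, 0, 0], 0, -1], [[0, 0, 0], 0, -1]])

```text
t: 6.45
ee_pos: [0.5744, 0.0467, 0.0438]
eef_rot: [0.0, 0.181, 0.984, -0.0]
ft_force: [-1.2, 0.3, 6.1]
opening: 0.005
gripper_force: 2.8
```

apply_moves(commands=[[[0, 0, 0.0005], 0, -1], [[0, 0, 0.0005], 0, -1], [[0, 0, 0], 0, -1], [[0, 0, 0], 0, -1], [[0, 0, 0], 0, -1]])

```text
t: 6.87
ee_pos: [0.5744, 0.0468, 0.0437]
eef_rot: [0.0, 0.181, 0.984, -0.0]
ft_force: [-3.1, -0.3, 14.6]
opening: 0.004
gripper_force: 7.2
```

apply_moves(commands=[[[0, 0, -0.0004], 0, -1], [[-0.002, 0.0002, 0], -0.6, -1], [[-0.003, 0.0002, 0], -1, -1], [[-0.003, 0.0002, 0], -1, -1], [[-0.003, 0.0001, 0], -1, -1]])

```text
t: 7.28
ee_pos: [0.585, 0.0439, 0.0437]
eef_rot: [0.0, 0.149, 0.989, 0.0]
ft_force: [-3.3, -0.1, 11.6]
opening: 0.005
gripper_force: 5.2
```

```bash
python3 - <<'E'
import numpy as np;np.save('q.npy',[.565,-.0144,.0138,-.2755])
E
cat > fit.py <<'E'
from h import *
from rig import robot
ft=robot.grab_frame('top');mm=1e-3
tp=[((-115,160,25),(40,272)),((-115,-160,25),(393,374)),((75,160,43),(106,71)),((75,-160,43),(456,160)),((-33,-110.5,40),(364,265)),((73,-110.5,40),(398,152)),((-33,-152,40),(413,277))]
g=lambda q:np.r_[q[:2],.0138,q[2]]
r=lambda q:(proj(ft,T(g(q),np.array([x for x,_ in tp])*mm))-(np.array([y for _,y in tp])/2.2+[140,55])).ravel()
s=least_squares(r,[.56,0,-.27],loss='soft_l1');print(g(s.x).round(4),r(s.x).round(1));np.save('q.npy',g(s.x))
E
python3 fit.py; python3 look.py top
```

```text
[ 0.5633 -0.0149  0.0138 -0.2766] [-1.8  0.7  0.6  0.6 -0.4 -1.6 -0.   0.8  0.4 -0.5  0.9 -0.8 -0.4  0. ]
t 7.3333 pos [0.5859 0.0437 0.0438] rot [8.000e-04 1.489e-01 9.888e-01 1.000e-04] f [-1.05  0.47  8.74]
0.92 [188.0, 114.6, 268.6, 166.4] centre 582.6626586914062 41.64413070678711 (140.79820251464844, 95.18938446044922) 73.24111938476562 jig deg -15.847750958520757
```

apply_moves(commands=[[[-0.003, 0.0, 0], -0.6, -1], [[-0.004, 0, 0], -0.6, -1], [[-0.004, 0, 0], 0, -1], [[-0.004, 0, 0], 0, -1], [[-0.004, 0, 0], 0, -1]])

```text
t: 7.85
ee_pos: [0.6033, 0.0385, 0.0438]
eef_rot: [0.0, 0.14, 0.99, 0.0]
ft_force: [-2.9, 0.6, 9.7]
opening: 0.007
gripper_force: 5.1
```

```bash
cat >> look.py <<'E'
d=np.array([cx,cy])/1000-q[:2];c,s=np.cos(q[3]),np.sin(q[3]);print('JIG mm',(1000*(c*d[0]+s*d[1])).round(1),(1000*(-s*d[0]+c*d[1])).round(1))
d=o['ee_pos'][:2]-q[:2];print('TCP jig',(1000*(c*d[0]+s*d[1])).round(1),(1000*(-s*d[0]+c*d[1])).round(1))
F=o['ft_force'];print('F jig',c*F[0]+s*F[1],-s*F[0]+c*F[1])
E
python3 look.py top
```

```text
t 7.85 pos [0.6033 0.0385 0.0438] rot [2.000e-04 1.395e-01 9.902e-01 1.000e-04] f [-2.87  0.65  9.73]
0.95 [188.1, 105.3, 269.7, 158.6] centre 599.0869140625 36.64195251464844 (143.40525817871094, 95.81230926513672) 74.81417846679688 jig deg -15.847750958520757
JIG mm 20.4 59.4
TCP jig 23.9 62.4
F jig -2.9353288293483226 -0.16016213782765543
```

apply_moves(commands=[[[-0.0015, 0, 0], 0, -1], [[-0.0015, 0, 0], 0, -1], [[-0.001, 0, 0], 0, -1], [[-0.001, 0, 0], 0, -1], [[-0.0005, 0, 0], 0, -1]])

```text
t: 8.37
ee_pos: [0.6077, 0.0372, 0.0437]
eef_rot: [-0.001, 0.14, 0.99, 0.0]
ft_force: [-5.0, 1.6, 13.4]
opening: 0.005
gripper_force: 6.6
```

apply_moves(commands=[[[-0.0005, 0, 0], 0, -1], [[-0.0005, 0, 0], 0, -1], [[-0.0005, 0, 0], 0, -1], [[-0.0005, 0, 0], 0, -1], [[0, 0, 0], 0, -1]])

```text
t: 8.78
ee_pos: [0.6079, 0.0371, 0.0437]
eef_rot: [-0.002, 0.139, 0.99, 0.0]
ft_force: [-8.3, 1.8, 16.5]
opening: 0.007
gripper_force: 8.1
```

```bash
python3 look.py top
```

```text
t 8.7833 pos [0.6079 0.0371 0.0437] rot [-2.100e-03  1.395e-01  9.902e-01  2.000e-04] f [-8.3   1.84 16.46]
0.74 [404.7, 98.9, 476.1, 185.5] centre 565.5047607421875 -363.1815185546875 (168.10617065429688, 129.10659790039062) 0.08808715641498566 jig deg -15.847750958520757
JIG mm 97.2 -334.4
TCP jig 28.7 62.2
F jig -8.48450451846104 -0.49811346612454765
```

```bash
python3 look.py top t2.png; python3 -c "
import cv2
a=cv2.imread('pics/t2.png')[70:235,150:360];cv2.imwrite('pics/t2c.png',cv2.resize(a,None,fx=3.6,fy=3.6,interpolation=cv2.INTER_CUBIC))"
```

```text
t 8.8833 pos [0.6078 0.0371 0.0437] rot [-2.100e-03  1.395e-01  9.902e-01  2.000e-04] f [-7.75  3.29 15.72]
0.71 [189.8, 105.6, 270.4, 156.8] centre 604.707763671875 34.978641510009766 (141.02403259277344, 95.96392059326172) 74.82128143310547 jig deg -15.847750958520757
JIG mm 26.2 59.3
TCP jig 28.6 62.2
F jig -8.356661324541237 1.0474359551199952
```

View pics/t2c.png

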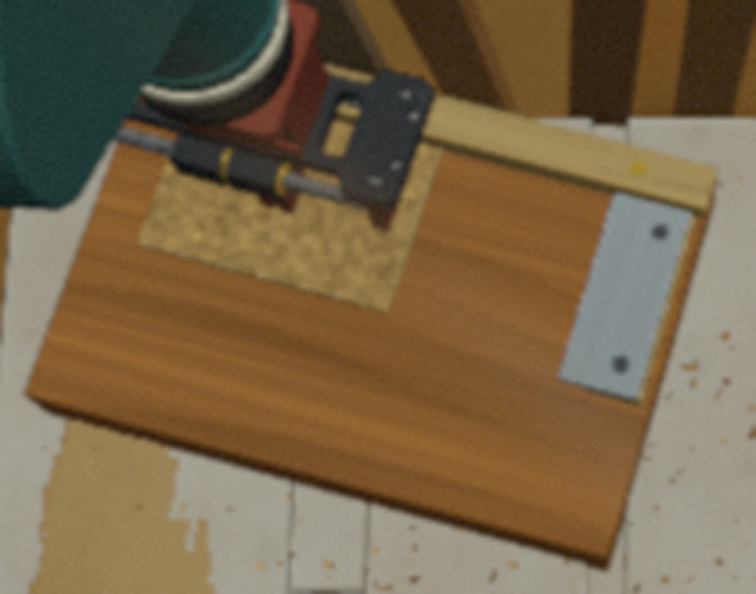

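apply_moves(commands=[[[0.0005, -0.001, -0.0004], 0, -1], [[0.0005, -0.003, 0], 0, -1], [[0, -0.004, 0], 0, -1], [[0, -0.004, 0], 0, -1], [[0, -0.004, 0], 0, -1]])

```text
t: 9.4
ee_pos: [0.6038, 0.0226, 0.0437]
eef_rot: [-0.001, 0.14, 0.99, 0.001]
ft_force: [-3.6, 5.4, 9.7]
opening: 0.006
gripper_force: 4.8
```

```bash
python3 look.py top
```

```text
t 9.4 pos [0.6038 0.0226 0.0437] rot [-9.000e-04  1.397e-01  9.902e-01  9.000e-04] f [-3.55  5.37  9.68]
0.87 [198.8, 107.7, 276.7, 158.8] centre 600.546142578125 21.37891387939453 (139.3447265625, 93.80289459228516) 74.53309631347656 jig deg -15.847750958520757
JIG mm 25.9 45.1
TCP jig 28.7 47.2
F jig -4.884298232214618 4.1933585559125595
```

apply_moves(commands=[[[0.0008, -0.004, 0.0002], 0, -1], [[0, -0.004, 0], 0, -1], [[0, -0.004, 0], 0, -1], [[0, -0.004, 0], 0, -1], [[0, -0.004, 0], 0, -1]])

```text
t: 9.92
ee_pos: [0.5983, 0.0032, 0.0437]
eef_rot: [-0.0, 0.14, 0.99, 0.001]
ft_force: [-2.3, 4.7, 9.3]
opening: 0.004
gripper_force: 4.7
```

```bash
python3 look.py top
```

```text
t 9.9167 pos [0.5983 0.0032 0.0437] rot [-2.000e-04  1.397e-01  9.902e-01  8.000e-04] f [-2.31  4.75  9.3 ]
0.61 [205.5, 110.9, 289.7, 163.3] centre 594.321533203125 1.9225997924804688 (141.70318603515625, 95.15062713623047) 74.46129608154297 jig deg -15.847750958520757
JIG mm 25.3 24.7
TCP jig 28.8 27.1
F jig -3.5212712606786547 3.9350555383027808
```

apply_moves(commands=[[[0, -0.004, 0.0002], 0, -1], [[0, -0.004, 0], 0, -1], [[0, -0.004, 0], 0, -1], [[0, -0.004, 0], 0, -1], [[0, -0.004, 0], 0, -1]])

```text
t: 10.43
ee_pos: [0.593, -0.0159, 0.0437]
eef_rot: [0.0, 0.14, 0.99, 0.001]
ft_force: [-2.6, 6.2, 10.5]
opening: 0.007
gripper_force: 5.4
```

apply_moves(commands=[[[0, -0.004, 0], 0, -1], [[0, -0.004, 0], 0, -1], [[0, -0.004, 0], 0, -1], [[0, -0.004, 0], 0, -1], [[0, -0.004, 0], 0, -1]])

```text
t: 10.85
ee_pos: [0.5877, -0.0352, 0.0437]
eef_rot: [0.0, 0.14, 0.99, 0.001]
ft_force: [-3.2, 5.0, 10.8]
opening: 0.004
gripper_force: 5.3
```

```bash
python3 look.py top t3.png; python3 -c "
import cv2
a=cv2.imread('pics/t3.png')[70:235,150:360];cv2.imwrite('pics/t3c.png',cv2.resize(a,None,fx=3.6,fy=3.6,interpolation=cv2.INTER_CUBIC))"
```

```text
t 10.85 pos [ 0.5877 -0.0352  0.0437] rot [2.000e-04 1.397e-01 9.902e-01 8.000e-04] f [-3.2   5.   10.77]
0.78 [224.5, 115.5, 301.6, 168.3] centre 563.74658203125 -30.756027221679688 (140.0719451904297, 50.68115234375) 75.08810424804688 jig deg -15.847750958520757
JIG mm 4.8 -15.1
TCP jig 29.0 -12.9
F jig -4.439563633829505 3.9322912796725373
```

View pics/t3c.png

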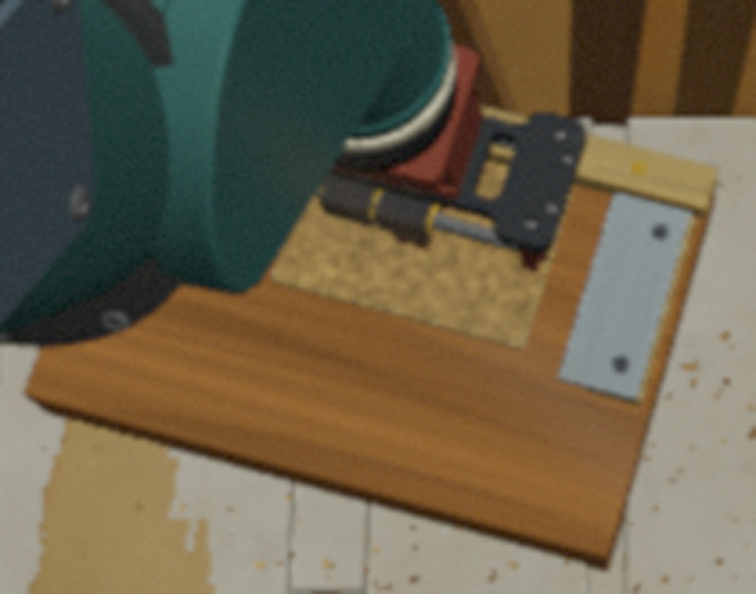

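The panel's near edge runs from (270,285) to (525,346), parallel to the fence, with its right edge about to go under the keeper. I'll carry on.

apply_moves(commands=[[[0, -0.004, 0], 0, -1], [[0, -0.004, 0], 0, -1], [[0, -0.004, 0], 0, -1], [[0, -0.004, 0], 0, -1], [[0, -0.004, 0], 0, -1]])

```text
t: 11.37
ee_pos: [0.5823, -0.0546, 0.0437]
eef_rot: [0.0, 0.14, 0.99, 0.001]
ft_force: [-2.2, 5.4, 11.0]
opening: 0.003
gripper_force: 5.2
```

apply_moves(commands=[[[0, -0.003, 0], 0, -1], [[0, -0.003, 0], 0, -1], [[0, -0.003, 0], 0, -1], [[0, -0.002, 0], 0, -1], [[0, -0.001, 0], 0, -1]])

```text
t: 11.78
ee_pos: [0.579, -0.0663, 0.0437]
eef_rot: [0.0, 0.14, 0.99, 0.001]
ft_force: [-2.0, 4.9, 11.6]
opening: 0.004
gripper_force: 5.2
```

apply_moves(commands=[[[0, -0.001, 0], 0, -1], [[0, -0.001, 0], 0, -1], [[0, -0.001, 0], 0, -1], [[0, -0.001, 0], 0, -1], [[0, -0.001, 0], 0, -1]])

```text
t: 12.2
ee_pos: [0.5777, -0.0709, 0.0437]
eef_rot: [0.0, 0.14, 0.99, 0.001]
ft_force: [-1.9, 4.6, 10.6]
opening: 0.005
gripper_force: 5.2
```

```bash
python3 look.py wrist w4.png
```

```text
t 12.2 pos [ 0.5777 -0.0709  0.0437] rot [4.000e-04 1.397e-01 9.902e-01 6.000e-04] f [-1.95  4.59 10.63]
0.85 [186.7, 157.9, 461.3, 306.1] centre 567.0135498046875 -63.98628234863281 (128.46669006347656, 74.98654174804688) 73.8788070678711 jig deg -15.847750958520757
JIG mm 17.0 -46.2
TCP jig 29.2 -49.9
F jig -3.126641694764857 3.880000138711506
```

View pics/w4.png

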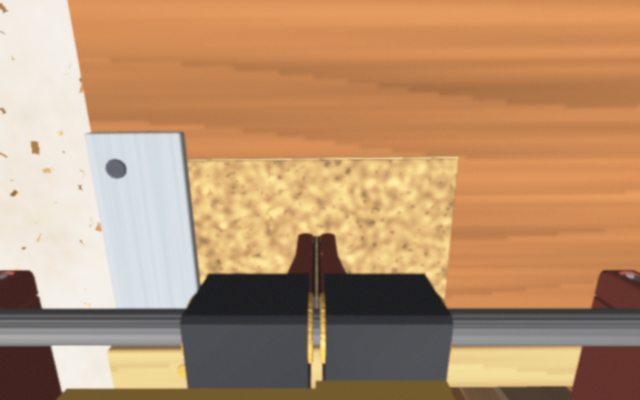

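The wrist view shows the panel under the keeper's edge (at column 190), with its near edge level at row 158. Only a few mm are left.

apply_moves(commands=[[[0, -0.001, 0], 0, -1], [[0, -0.001, 0.0002], 0, -1], [[0, -0.001, 0.0002], 0, -1], [[0, -0.001, 0.0002], 0, -1], [[0, -0.001, 0], 0, -1]])

```text
t: 12.72
ee_pos: [0.5774, -0.0737, 0.0437]
eef_rot: [0.001, 0.14, 0.99, 0.002]
ft_force: [0.9, 12.1, 12.5]
opening: 0.006
gripper_force: 6.5
```

apply_moves(commands=[[[0, -0.0005, 0], 0, -1], [[0, -0.0005, 0], 0, -1], [[0, -0.0005, 0], 0, -1], [[0, -0.0005, 0], 0, -1], [[0, 0, 0], 0, -1]])

```text
t: 13.13
ee_pos: [0.5773, -0.076, 0.0437]
eef_rot: [0.002, 0.14, 0.99, 0.002]
ft_force: [1.5, 11.7, 12.2]
opening: 0.008
gripper_force: 6.3
```

apply_moves(commands=[[[0, 0.0005, 0], 0, -1], [[-0.0005, 0.0005, 0], 0, -1], [[-0.0005, 0, 0], 0, -1], [[-0.0005, 0, 0], 0, -1], [[0, 0, 0], 0, -1]])

```text
t: 13.55
ee_pos: [0.5774, -0.0759, 0.0437]
eef_rot: [0.0, 0.14, 0.99, 0.001]
ft_force: [-2.6, 9.3, 17.1]
opening: 0.007
gripper_force: 8.3
```

apply_moves(commands=[[[0, 0, -0.001], 0, -1], [[0, 0, -0.002], 0, -1], [[0, 0, -0.005], 0, -1], [[0, 0, -0.02], 0, -1], [[0, 0, -0.03], 0, -1]])

```text
t: 13.97
ee_pos: [0.5748, -0.0777, 0.0982]
eef_rot: [-0.003, 0.14, 0.99, 0.0]
ft_force: [-0.1, 0.2, 0.6]
opening: 0.006
gripper_force: 0.0
```

apply_moves(commands=[[[0.01, 0.03, -0.025], 0, -1], [[0.02, 0.035, -0.01], 0, -1], [[0.02, 0.035, 0], 0, -1], [[0.02, 0.035, 0], 0, -1], [[0.02, 0.035, 0], 0, -1]])

```text
t: 14.38
ee_pos: [0.5373, 0.1114, 0.1356]
eef_rot: [0.001, 0.14, 0.99, -0.0]
ft_force: [0.2, -0.7, 0.2]
opening: 0.001
gripper_force: 0.0
```

apply_moves(commands=[[[0, 0.035, 0], 0, -1], [[0, 0.035, 0], 0, -1], [[0, 0.03, 0], 0, -1], [[0, 0.02, 0], 0, -1], [[0, 0, 0], 0, -1]])

```text
t: 14.8
ee_pos: [0.5722, 0.2293, 0.1352]
eef_rot: [0.001, 0.138, 0.99, 0.001]
ft_force: [-0.7, -0.4, 0.2]
opening: 0.005
gripper_force: 0.0
```

```bash
python3 look.py top t5.png; python3 -c "
import cv2
a=cv2.imread('pics/t5.png')[70:235,150:360];cv2.imwrite('pics/t5c.png',cv2.resize(a,None,fx=3.6,fy=3.6,interpolation=cv2.INTER_CUBIC))"
```

```text
t 14.8 pos [0.5722 0.2293 0.1352] rot [9.000e-04 1.381e-01 9.904e-01 9.000e-04] f [-0.71 -0.39  0.19]
0.9 [247.5, 110.1, 320.6, 169.0] centre 577.7377319335938 -64.0931625366211 (127.388427734375, 96.8250961303711) 74.20226287841797 jig deg -15.847750958520757
JIG mm 27.3 -43.3
TCP jig -58.1 237.3
F jig -0.5725540614097395 -0.5696638754091625
```

View pics/t5c.png

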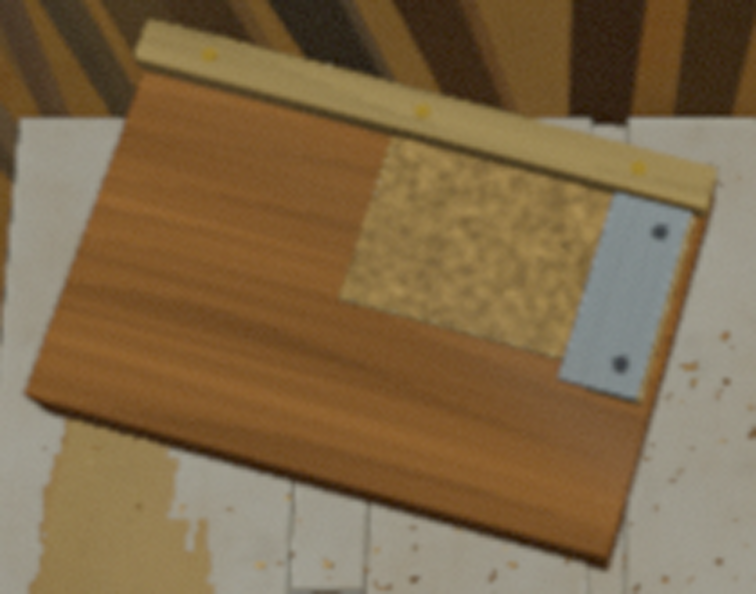

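The panel lies against the fence with corners at (390,138) and (342,298), and runs under the keeper. I'll check its free end against where it should be.

```bash
python3 - <<'E'
from h import *
from rig import robot
q=np.load('q.npy');f=robot.grab_frame('top')
P=proj(f,T(q,np.array([[.075,.015,.03],[-.02,.015,.03],[-.02,-.1105,.03],[-.033,-.1105,.04],[.073,-.1105,.04]])))
print(((P-[150,70])*3.6).round(1).tolist())
E
```

```text
[[396.2, 135.2], [341.0, 296.9], [569.2, 360.0], [561.1, 377.9], [618.6, 191.9]]
```

```bash
python3 -c "
from rig import robot
print(robot.job_done())"
```

```text
the job is handed in; nothing more can be done
None
```

The panel was slid flush along the fence, then along it and under the keeper, pushed home on the end stop with an estimated 8 N, and released. The last image shows it within about 1 mm of its home position, the pressing force stayed below 20 N at every reading, and the job is handed in, though no verdict was returned.

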